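# Right the toppled telescopic stand and hold its post drawn out to the band

### The job

The little telescopic stand has toppled over on the blue mat. Stand it up on its square grey foot with its post still pushed fully home, then take the post by its yellow knob and draw it straight up out of the sleeve until the whole red band shows just above the black clamp, and hold it there for me to tighten the screw: finish while still holding the knob, with the post not pulled right out, the foot standing flat on the table and nothing but the post in the gripper. Do not knock or push the other things about.

Things in the scene. Friction and masses are not known exactly. Their poses are not given: they have to be found in the camera images.
- stand: Loose bottom-heavy stand, 0.6-0.8 kg. Origin: centre of its foot's underside; +z up its axis. Grey foot 60x60, z 0-18 mm; square aluminium sleeve 32x32 to z 88; black clamp 46x46, z 88-112, sides parallel to the foot's. Starts lying on its +y side (-y looks up), clamp end dipped 4 degrees, resting on foot and clamp edges. Raised to within 35 degrees of upright it rights itself.
- post: Loose round steel post, 16 mm diameter, 0.13 kg, sliding freely in the stand's bore; falls home if let go. Origin: centre of its lower end; +z to the knob. Yellow round knob 30 mm diameter, 36 mm long (z 110-146 mm) with a 3 mm stud on top. Red band at z 54-64 mm, hidden at first. Home: origin 8 mm above the stand's; drawn out by 50 mm, the band's lower edge is level with the clamp's top.
- clamp_top (a point): Mouth of the bore: on the stand's axis at the clamp's top, 112 mm from the foot's underside. Bore 17.5 mm wide (1.5 mm play), floor 8 mm above the stand's origin. A brass thumbscrew, 16 mm across, sticks 11 mm out of the clamp's -y face, 12 mm below this level.
- knob (a point): Centre of the yellow knob, on the post's axis, 128 mm above the post's origin (136 mm above the foot's underside when home; the knob's underside is then 6 mm above the clamp).
- multimeter: Red multimeter lying face up, 190x88x38 mm; leave alone. Origin: centre of underside, x along its length.
- flux: Amber bottle, 44 mm diameter, 95 mm tall, upright; leave alone. Origin: centre of underside.
- spool: Solder spool, 60 mm diameter, 44 mm tall, on its end; leave alone. Origin: centre of underside.
- tip_cleaner: Black tin with brass top, 68 mm diameter, 43 mm tall; leave alone. Origin: centre of underside.
- screwdriver: Orange-handled screwdriver lying flat, 160 mm long; leave alone.
- chassis: Open aluminium equipment chassis with a green board, 340x280x55 mm, fixed. Origin: centre of underside.
Things that resemble listed ones, but are neither listed nor needed, are in the scene too. Leave any pink, purple or turquoise look-alike of the post alone.

How it is judged:
By the outcome, as a careful person would: the job done as asked, in the order asked, and still so for the second after the job is handed in, while the arm keeps its last pose, push and grip.
It also fails if it takes over 58 s, if anything falls off the work surface, if the arm or the gripper's body presses on something with over 40 N, if the wrist force passes 120 N, or if a joint passes its speed limit or range.

### The arm

A 7-joint arm with a two-finger parallel gripper is mounted at the origin on the work surface. World frame = base frame: x ahead of the robot, y to its left, z up, the work surface at z = 0. Lengths are in m, angles in rad, forces in N, time in s.
With the tool pointing down it reaches from about 0.4 to 0.9 m from the base axis. Payload 5.5 kg.
Tool frame: the origin (TCP) lies midway between the tips of the shut fingers; the grasp point (between the pads) lies 19 mm behind it (manip.grip_depth is the distance from the TCP to the grasp point, in m); z points along the fingers, y is the line along which they close (so a half turn about z gives the same grasp; the last joint's range is limited). The gripper opens to 92 mm and grips with 3 to 60 N. Pads are 19 mm wide; open, the fingers measure 130 mm over their backs; the gripper's body (75 mm by 190 mm) begins 47 mm behind the grasp point.
Start: joints at [-0.866, 0.501, -0.427, 1.55, 0.221, 1.138, -0.21], TCP at [0.278, 0.588, 0.227] pointing down, gripper open.
Joint ranges: [-2.88, 2.88], [-0.31, 2.03], [-1.54, 1.56], [0.2, 2.42], [-1.41, 4.55], [0.19, 2.02], [-2.57, 2.57]. Speed limits (rad/s): [2.57, 2.57, 3.14, 3.14, 3.14, 3.14, 3.14].

### API

Orientations are given as a unit quaternion [x, y, z, w].
In Python, from bench import manip, effector, viewer gives the robot as it stands. Calls block until the motion is done:
- manip.move_pose(position, orientation): joint-space move of the TCP to a pose.
- manip.servo_line(position, ori=None, vel=0.15): straight line of the TCP; ori=None keeps the orientation; vel is the mean speed in m/s.
- manip.movej(angles): joint-space move.
- effector.open_jaws() and effector.close(f_grip=None): open the fingers fully, or close them until they stop; f_grip is the grip in N (None keeps the last).
- manip.sleep(seconds).
- manip.solve_ik(position, orientation): joint angles nearest the present ones, or None.
- viewer.get_image(name): name is "scene" or "top" or "wrist"; returns the picture (384x512x3 uint8, red, green, blue); there is no depth.
- viewer.get_calibration(name): a dict with "vfov" (degrees; the focal length in pixels is half the picture's height over the tangent of half this angle, whatever the lens; pixels are square), "cx", "cy" (the principal point, pixels), "eye" and "attitude" of the camera in the world. Camera axes: x right, y down, z forward; pixel columns grow to the right and rows downward; lengths in m; the calibration is good to about 2 mm. The wrist camera is an equidistant fisheye: a pixel r from the principal point sees the ray r / f radians off the axis. A picture is of the moment at which its call begins: read the wrist's pose just before it. get_calibration takes no time and is no camera call; for the wrist camera it gives the pose at the moment of the call.
A pose or a line that the arm cannot do raises manip.PlanningError and nothing moves.
- manip.hand_in(): hands the job in; it is judged then, once.
Readings, each from a call of its own:
- manip.current_clock(): time.
- manip.current_q(): joint angles.
- manip.current_joint_velocities(): joint speeds.
- manip.current_tau(): joint torques, N m.
- manip.current_tool_pos(): TCP position.
- manip.current_tcp_rot(): TCP orientation.
- manip.current_force(): force on the tool from outside, world axes, zero at the start.
- manip.current_wrist_torque(): the same for the moment, N m.
- manip.current_finger_gap(): finger opening in m.
- manip.current_gripper_force(): force on a finger pad.
Only numpy, scipy, OpenCV 4.12 (cv2) and the standard library are available. Lean on these libraries where they do the work, as an engineer would, in place of code of your own. Each camera call takes 0.05 s, during which the arm holds its last target. There are 200 camera calls.

## Working session

There is one attempt and no reset: what is moved stays moved. The work goes in short steps, each a Python script; the robot and the scene stay as the last script left them, time stands still between calls to the robot, and variables do not carry over. Pictures are saved under pics/ and viewed, at most 10 in all, crops included, and the job is handed in when it is done.

```bash
ls; mkdir -p pics; python3 - <<'E'
from bench import manip,effector,viewer
import cv2
for n in ("scene","top"):
    im=viewer.get_image(n); cv2.imwrite(f"pics/{n}0.png",im[:,:,::-1]); print(n,viewer.get_calibration(n))
print(viewer.get_calibration("wrist"),manip.current_clock(),manip.current_tcp_rot(),manip.grip_depth)
E
```

```text
pics
scene {'vfov': 49.44753906736026, 'cx': 258.52167187010195, 'cy': 188.8172849643135, 'eye': array([ 1.22791967, -0.08128605,  1.05288351]), 'attitude': array([ 0.68288056,  0.6631042 , -0.21515362, -0.21834807])}
top {'vfov': 45.202262717317, 'cx': 250.38008522101308, 'cy': 192.00085392845213, 'eye': array([ 0.33974472, -0.06074324,  1.27107267]), 'attitude': array([ 0.70807429, -0.70289417,  0.05279126, -0.04223342])}
{'vfov': 65.70646984690485, 'cx': 254.4351347291485, 'cy': 188.59252490173844, 'eye': array([0.21529809, 0.61764497, 0.38322947]), 'attitude': array([0.83766024, 0.53037893, 0.06918528, 0.11062059])} 0.1 [ 2.19091466e-01  9.75703899e-01 -8.84551742e-04 -2.22737448e-04] 0.0188
```

View pics/scene0.png

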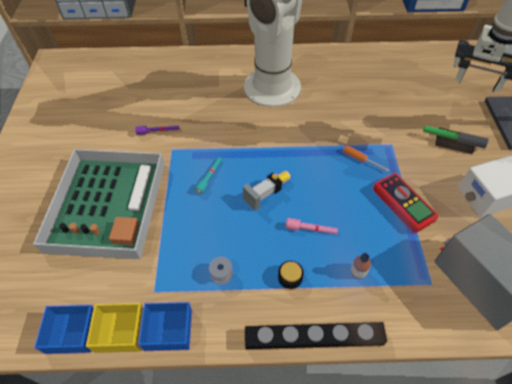

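View pics/top0.png

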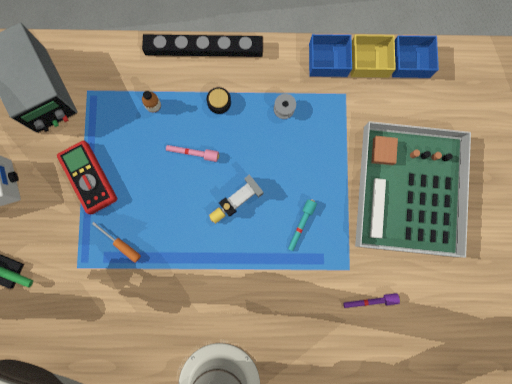

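The top view shows the stand lying with its foot at about (254,187), the clamp at (227,206) and the knob at (216,215). The pink, turquoise and purple posts are look-alikes. Next I'll localise it and look closer with the wrist camera.

```bash
cat > h.py <<'E'
import numpy as np, cv2
from scipy.spatial.transform import Rotation as R
from bench import manip,effector,viewer
def ray(n,c,u,v):
    f=192/np.tan(np.radians(c['vfov'])/2); x,y=(u-c['cx'])/f,(v-c['cy'])/f
    if n=='wrist':
        r=np.hypot(x,y); s=np.sin(r)/max(r,1e-9); d=np.array([x*s,y*s,np.cos(r)])
    else: d=np.array([x,y,1])
    return R.from_quat(c['attitude']).apply(d)
def px2w(n,c,u,v,z):
    d=ray(n,c,u,v); return c['eye']+d*(z-c['eye'][2])/d[2]
def ori(z,y):
    "tool quaternion with z along z and closing axis y"
    z=np.array(z,float)/np.linalg.norm(z); y=np.array(y,float); y-=z*(y@z); y/=np.linalg.norm(y)
    return R.from_matrix(np.c_[np.cross(y,z),y,z]).as_quat()
def shot(n,name):
    c=viewer.get_calibration(n); im=viewer.get_image(n); cv2.imwrite(f"pics/{name}.png",im[:,:,::-1]); np.save(f"pics/{name}.npy",c,allow_pickle=True); return c,im
E
python3 - <<'E'
from h import *
c=viewer.get_calibration('top')
for u,v,z in ((227,206,.046),(216,215,.022),(254,187,.03)): print(px2w('top',c,u,v,z).round(3))
k=px2w('top',c,216,215,.022);f=px2w('top',c,254,187,.03)
d=(k-f);d[2]=0;d/=np.linalg.norm(d);print(d)
m=(k+f)/2
y=np.array([-d[1],d[0],0])
for s in (1,-1):
    q=ori([0,0,-1],s*y); p=m+[0,0,0]; p[2]=.22
    print(s,manip.solve_ik(p,q))
E
```

```text
[ 0.467 -0.016  0.046]
[0.445 0.014 0.022]
[ 0.522 -0.089  0.03 ]
[-0.59788645  0.80158081  0.        ]
1 [-1.04342395  0.49632894  1.37232685  2.00131558 -0.55090526  1.10144363
 -1.92716698]
-1 [ 0.00992074  0.18210851  0.01306914  1.97423537 -0.00283987  0.98526585
  0.66520501]
```

```bash
python3 - <<'E'
from h import *
d=np.array([-.598,.802,0]); y=np.array([-d[1],d[0],0])
manip.move_pose([.484,-.038,.20],ori([0,0,-1],-y))
c,im=shot('wrist','w1'); print(c['eye'],manip.current_clock(),manip.current_tool_pos())
cv2.imwrite('pics/w1b.png',cv2.resize(im[:,:,::-1],(800,600),interpolation=cv2.INTER_CUBIC))
E
```

```text
[0.44298355 0.01954765 0.35747   ] 2.5 [ 0.48431577 -0.0367845   0.19998191]
```

View pics/w1b.png

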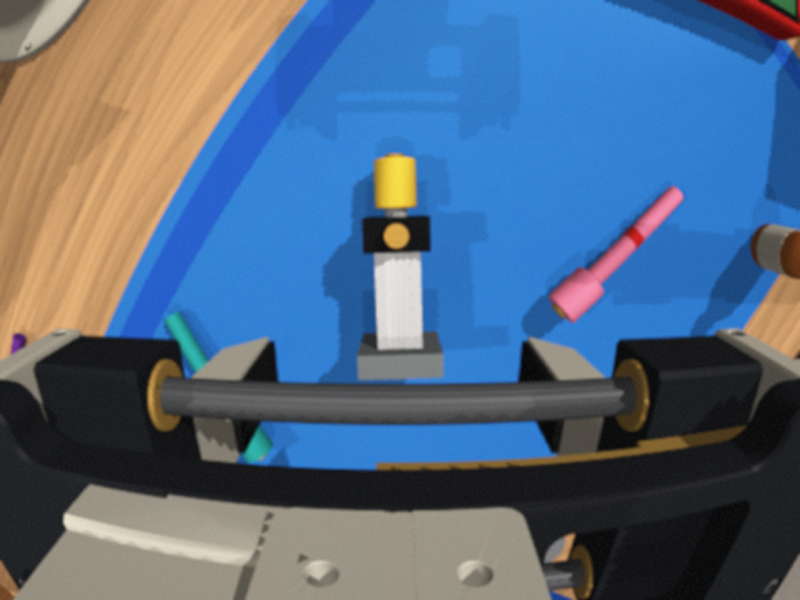

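The wrist view shows the stand clearly: knob at (396,181), screw at (397,236), clamp spanning x 363–430 and foot's top face at (400,352–377). Its axis is nearly parallel to the image's columns.

```bash
python3 - <<'E'
from h import *
c=np.load('pics/w1.npy',allow_pickle=True).item()
s=1.5625
P={}
for n,u,v,z in (('knob',396,181,.021),('screw',397,236,.057),('clampTop112',396.5,217,.046),('foot18',400,352,.060),('foot0',400,377,.0615)):
    P[n]=px2w('wrist',c,u/s,v/s,z); print(n,P[n].round(4))
d=P['knob']-P['foot0'];print(np.linalg.norm(d[:2])); d=P['knob']-(P['foot18']+P['foot0'])/2; d[2]=0;d/=np.linalg.norm(d);print(d)
f0=P['foot0']
for n in P: print(n,((P[n]-f0)@d).round(4), ((P[n]-f0)@np.array([-d[1],d[0],0])).round(4))
E
```

```text
knob [0.4456 0.0145 0.021 ]
screw [ 0.4673 -0.0133  0.057 ]
clampTop112 [ 0.4602 -0.0044  0.046 ]
foot18 [ 0.5166 -0.0758  0.06  ]
foot0 [ 0.5277 -0.0905  0.0615]
0.13324502459867035
[-0.61715428  0.78684216  0.        ]
knob 0.1332 -0.0002
screw 0.098 -0.0001
clampTop112 0.1094 -0.0001
foot18 0.0184 -0.0004
foot0 0.0 0.0
```

```bash
cat >> h.py <<'E'
knob=np.array([.4456,.0145,.021]); d=np.array([-.6171,.7868,0]); Z=np.array([0,0,1.]); t=np.radians(4)
zs=d*np.cos(t)-Z*np.sin(t); ys=-(Z*np.cos(t)+d*np.sin(t)); S0=np.c_[np.cross(ys,zs),ys,zs]; o0=knob-zs*.136
def tool(S,o,sgn,al,zg=.068,over=.010):
    "TCP pose gripping sleeve at stand height zg, lean al"
    tz=S@[0,np.cos(al),-np.sin(al)]; return o+S@[0,0,zg]+tz*over, ori(tz,sgn*S[:,0])
def up(psi,tilt=0):
    "stand attitude: y_s horizontal at heading psi, leaning back by tilt (top toward -y_s... 90 = as lying)"
    h=np.array([np.cos(psi),np.sin(psi),0]); y=h*np.cos(tilt)-Z*np.sin(tilt); z=Z*np.cos(tilt)+h*np.sin(tilt)
    return np.c_[np.cross(y,z),y,z]
E
python3 - <<'E'
from h import *
np.set_printoptions(precision=2,suppress=True,linewidth=150)
for al in (20,30):
  for s in (1,-1):
    for dz in (0,.12): 
        p,q=tool(S0,o0+Z*dz,s,np.radians(al)); print(al,s,dz,p,manip.solve_ik(p,q))
print('heading d',np.degrees(np.arctan2(d[1],d[0])), abs(up(np.arctan2(d[1],d[0]),t*0+np.pi/2+t)-S0).max())
for al in (30,):
 for s in (1,-1):
  for psi in (-60,-30,0,30,60,90,128):
   for o in ((.5,-.04,.003),):
    for ti in (0,20,30):
     p,q=tool(up(np.radians(psi),np.radians(ti)),np.array(o),s,np.radians(al)); print(al,s,psi,ti,manip.solve_ik(p,q))
E
```

```text
20 1 0 [ 0.49 -0.04  0.02] [-0.63  0.54  0.44  2.3   0.77  0.24 -0.35]
20 1 0.12 [ 0.49 -0.04  0.14] [-0.32  0.23  0.07  2.25  0.69  0.6  -0.14]
20 -1 0 [ 0.49 -0.04  0.02] [-0.95  0.69  0.84  2.31 -0.62  0.19 -2.16]
20 -1 0.12 [ 0.49 -0.04  0.14] [-1.32  0.65  1.37  2.28 -0.6   0.53 -2.07]
30 1 0 [ 0.49 -0.04  0.02] [ 0.54  0.94 -1.09  2.31  1.71  1.32 -1.04]
30 1 0.12 [ 0.49 -0.04  0.14] [-0.45  0.26  0.07  2.32  1.03  0.65 -0.58]
30 -1 0 [ 0.49 -0.04  0.02] [-0.79  0.62  0.47  2.35  1.36  0.32  2.07]
30 -1 0.12 [ 0.49 -0.04  0.14] [ 0.7   0.65 -1.3   2.29  1.4   1.24  2.35]
heading d 128.10766528219358 5.246513722778623e-05
30 1 -60 0 [-0.4   0.77 -0.26  2.24  1.45  1.24  1.71]
30 1 -60 20 [-0.18  0.55 -0.25  2.25  1.36  0.85  2.07]
30 1 -60 30 [-0.04  0.5  -0.24  2.21  1.19  0.67  2.36]
30 1 -30 0 None
30 1 -30 20 None
30 1 -30 30 [ 0.03  0.43 -0.21  2.35  1.72  0.4   2.41]
30 1 0 0 None
30 1 0 20 None
30 1 0 30 [ 0.41  0.44 -0.42  2.38  2.47  0.22  2.35]
30 1 30 0 None
30 1 30 20 [ 1.41  1.08 -1.3   2.38  1.92  0.42 -2.32]
30 1 30 30 [ 1.13  0.76 -1.09  2.29  1.46  0.28 -2.13]
3
[... 773 characters left out ...]
 -1 0 20 None
30 -1 0 30 [ 0.69  0.52 -0.73  2.37  2.12  0.33 -0.38]
30 -1 30 0 None
30 -1 30 20 [ 1.41  1.08 -1.3   2.38  1.92  0.42  0.82]
30 -1 30 30 [ 1.13  0.76 -1.09  2.29  1.46  0.28  1.01]
30 -1 60 0 [ 0.46  0.8   0.24  2.14 -1.4   1.24 -1.78]
30 -1 60 20 [ 1.43  1.18 -1.32  2.15  0.85  0.56  2.34]
30 -1 60 30 [ 1.29  1.07 -1.31  2.14  0.96  0.63  2.1 ]
30 -1 90 0 [-0.07  1.17  0.9   1.8  -1.34  1.91 -1.66]
30 -1 90 20 [-0.38  1.1   1.13  1.96 -1.37  1.7  -1.74]
30 -1 90 30 [-0.51  0.99  1.13  2.02 -1.31  1.48 -1.84]
30 -1 128 0 [ 0.02  1.12  0.55  1.41 -0.79  1.86 -1.65]
30 -1 128 20 [-0.08  0.86  0.51  1.68 -0.7   1.44 -1.71]
30 -1 128 30 [-0.14  0.73  0.47  1.81 -0.64  1.22 -1.78]
```

```bash
python3 - <<'E'
from h import *
np.set_printoptions(precision=2,suppress=True,linewidth=150)
psi=np.arctan2(d[1],d[0])
for al in (0,10,15,20):
  for ti in (94,94.1,70,50,30,15,0):
     o=o0.copy() if ti==94 else np.array([*(o0+S0@[0,0,.068])[:2],.10])-up(psi,np.radians(ti))@[0,0,.068]
     if ti==0:o=np.array([.5,-.05,.002])
     p,q=tool(up(psi,np.radians(ti)),o,1,np.radians(al)); print(al,ti,p,manip.solve_ik(p,q))
E
```

```text
0 94 [ 0.49 -0.04  0.02] [-0.04  0.5   0.03  2.13  0.09  0.47  0.57]
0 94.1 [ 0.49 -0.04  0.09] [-0.03  0.36  0.02  2.11  0.09  0.63  0.58]
0 70 [ 0.49 -0.04  0.09] [ 0.17  0.54  0.02  1.86 -0.28  1.03  1.03]
0 50 [ 0.48 -0.03  0.09] [ 0.24  0.75  0.07  1.65 -0.43  1.38  1.2 ]
0 30 [ 0.48 -0.03  0.1 ] [ 0.34  0.98  0.02  1.44 -0.48  1.69  1.22]
0 15 [ 0.48 -0.03  0.1 ] [ 0.39  1.15 -0.01  1.3  -0.53  1.91  1.22]
0 0 [ 0.49 -0.04  0.07] [ 0.72  1.49 -0.65  1.07 -0.22  2.01  0.81]
10 94 [ 0.49 -0.04  0.02] [-0.29  0.49  0.19  2.23  0.38  0.33  0.18]
10 94.1 [ 0.49 -0.04  0.09] [-0.2   0.32  0.08  2.2   0.38  0.52  0.22]
10 70 [ 0.49 -0.04  0.09] [ 0.11  0.45 -0.    1.97 -0.16  0.85  0.9 ]
10 50 [ 0.48 -0.03  0.09] [ 0.21  0.64  0.05  1.76 -0.36  1.2   1.13]
10 30 [ 0.48 -0.03  0.09] [ 0.3   0.86  0.04  1.54 -0.45  1.54  1.22]
10 15 [ 0.48 -0.03  0.1 ] [ 0.36  1.04  0.01  1.39 -0.5   1.77  1.22]
10 0 [ 0.49 -0.04  0.07] [ 0.4   1.28 -0.02  1.17 -0.55  1.99  1.21]
15 94 [ 0.49 -0.04  0.02] [-0.45  0.51  0.31  2.27  0.56  0.28 -0.06]
15 94.1 [ 0.49 -0.04  0.09] [-0.31  0.32  0.13  2.24  0
[... 156 characters left out ...]

15 30 [ 0.48 -0.03  0.09] [ 0.27  0.81  0.06  1.59 -0.44  1.46  1.21]
15 15 [ 0.48 -0.03  0.1 ] [ 0.34  0.98  0.02  1.44 -0.48  1.69  1.22]
15 0 [ 0.49 -0.04  0.07] [ 0.39  1.22 -0.01  1.22 -0.53  1.92  1.22]
20 94 [ 0.49 -0.04  0.02] [-0.63  0.54  0.44  2.3   0.77  0.24 -0.35]
20 94.1 [ 0.49 -0.04  0.09] [-0.42  0.33  0.2   2.28  0.75  0.48 -0.25]
20 70 [ 0.49 -0.04  0.09] [ 0.02  0.38  0.    2.07 -0.    0.69  0.69]
20 50 [ 0.49 -0.04  0.09] [ 0.17  0.54  0.02  1.86 -0.28  1.03  1.03]
20 30 [ 0.48 -0.03  0.09] [ 0.24  0.75  0.07  1.65 -0.43  1.38  1.2 ]
20 15 [ 0.48 -0.03  0.09] [ 0.32  0.92  0.03  1.49 -0.47  1.62  1.22]
20 0 [ 0.49 -0.04  0.07] [ 0.38  1.16  0.    1.27 -0.51  1.84  1.23]
```

```bash
python3 - <<'E'
from h import *
np.set_printoptions(precision=3,suppress=True,linewidth=150)
al=np.radians(20); psi=np.arctan2(d[1],d[0])
p,q=tool(S0,o0,1,al); tz=R.from_quat(q).apply([0,0,1])
effector.open_jaws()
manip.move_pose(p-tz*.12,q)
manip.servo_line(p,vel=.12)
f0=manip.current_force()
effector.close(f_grip=45)
print('gap',manip.current_finger_gap(),manip.current_gripper_force(),manip.current_force()-f0,manip.current_clock())
if abs(manip.current_finger_gap()-.032)<.004:
    pos=manip.current_tool_pos(); manip.servo_line(pos+Z*.03,vel=.08)
    g=o0+S0@[0,0,.068]
    for ti in (70,45,20,0):
        S=up(psi,np.radians(ti)); o=np.array([*g[:2],.115])-S@[0,0,.068]
        pp,qq=tool(S,o,1,al); manip.servo_line(pp,qq,vel=.07)
    print('gap',manip.current_finger_gap(),manip.current_force(),manip.current_clock(),manip.current_tool_pos())
    c,im=shot('scene','s2')
    c,im2=shot('wrist','w2')
    i=cv2.resize(im[100:292,130:386],(800,600),interpolation=cv2.INTER_CUBIC); cv2.imwrite('pics/s2b.png',i[:,:,::-1])
E
```

```text
gap 0.031927326360116075 48.847441747784615 [ 2.882 -4.96   2.731] 5.75
gap 0.03178395887271232 [ 0.12   0.387 -8.358] 9.2167 [ 0.482 -0.03   0.112]
```

View pics/s2b.png

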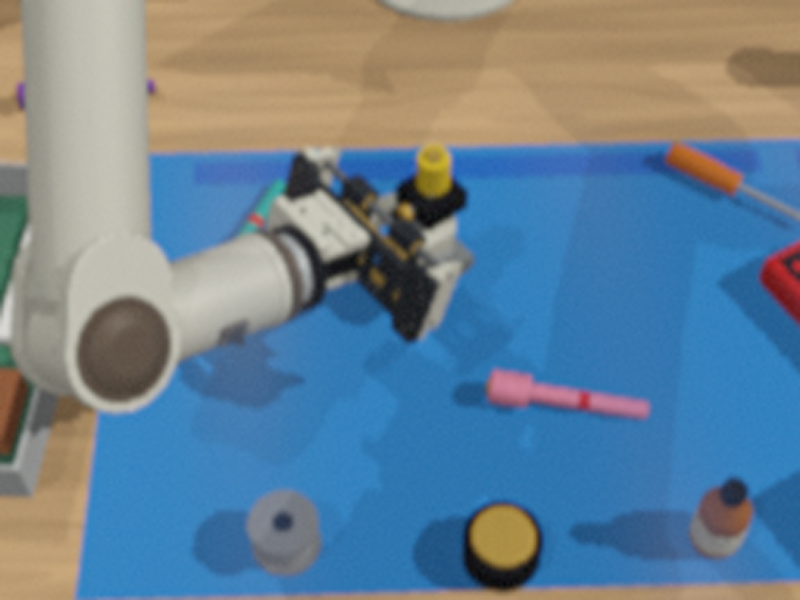

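The stand is upright in the gripper, with the wrist force at 8.4 N matching its weight. The knob sits just above the clamp, so the post is still home. Now I'll lower it until it touches and release it.

```bash
python3 - <<'E'
from h import *
np.set_printoptions(precision=3,suppress=True,linewidth=150)
p=manip.current_tool_pos(); p[2]-=.041; manip.servo_line(p,vel=.08)
for i in range(12):
    if manip.current_force()[2]>-5: break
    p[2]-=.001; manip.servo_line(p,vel=.02)
print(i,p,manip.current_force(),manip.current_tool_pos())
effector.open_jaws(); manip.sleep(.3)
tz=R.from_quat(manip.current_tcp_rot()).apply([0,0,1])
manip.servo_line(manip.current_tool_pos()-tz*.15,vel=.15)
print(manip.current_force(),manip.current_clock())
c,im=shot('wrist','w3'); c,im2=shot('scene','s3')
i=np.vstack([cv2.resize(im,(400,300)),cv2.resize(im2[130:226,200:328],(400,300),interpolation=cv2.INTER_CUBIC)]); cv2.imwrite('pics/c3.png',i[:,:,::-1])
E
```

```text
8 [ 0.483 -0.03   0.065] [ 1.108 -2.547 -3.006] [ 0.483 -0.03   0.066]Traceback (most recent call last):
  File "<stdin>", line 10, in <module>
bench.PlanningError: the arm cannot follow that straight line within its joint ranges
```

```bash
python3 - <<'E'
from h import *
np.set_printoptions(precision=3,suppress=True,linewidth=150)
tz=R.from_quat(manip.current_tcp_rot()).apply([0,0,1]); p0=manip.current_tool_pos()
for L,dz in ((.15,.05),(.12,.03),(.10,.02),(.09,0),(.08,0),(.07,0)):
    try: manip.servo_line(p0-tz*L+Z*dz*0,vel=.15); print('L',L); break
    except manip.PlanningError: pass
print(manip.current_force(),manip.current_clock(),manip.current_tool_pos(),manip.current_q())
c,im=shot('wrist','w3'); c,im2=shot('scene','s3')
i=np.vstack([cv2.resize(im,(400,300)),cv2.resize(im2[130:226,200:328],(400,300),interpolation=cv2.INTER_CUBIC)]); cv2.imwrite('pics/c3.png',i[:,:,::-1])
E
```

```text
L 0.12
[ 0.439  0.27  -0.634] 14.2667 [ 0.552 -0.118  0.105] [ 0.619  1.274 -0.407  0.961 -0.244  2.001  0.95 ]
```

View pics/c3.png

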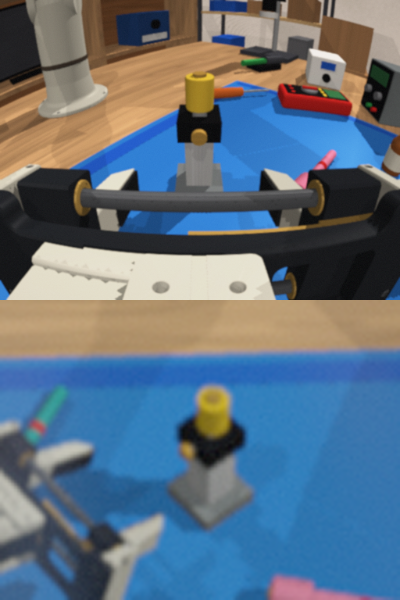

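The stand is upright and free on the mat with the post home and the foot flat. I'll raise the arm clear and look at the knob from above.

```bash
python3 - <<'E'
from h import *
np.set_printoptions(precision=3,suppress=True,linewidth=150)
S=up(np.arctan2(d[1],d[0]))
h=d
for el in (60,75,45,30):
    try: manip.servo_line([.56,-.125,.27],ori(h*np.cos(np.radians(el))-Z*np.sin(np.radians(el)),S[:,0]),vel=.15); print('el',el); break
    except manip.PlanningError: pass
manip.move_pose([.489,-.037,.24],ori(-Z,S[:,0]))
print(manip.current_clock(),manip.current_tool_pos(),manip.current_q())
c,im=shot('wrist','w4'); ct,it=shot('top','t4')
for n,cc,I in (('wrist',c,im),('top',ct,it)):
    hsv=cv2.cvtColor(I,cv2.COLOR_RGB2HSV); m=cv2.inRange(hsv,(23,130,120),(33,255,255))
    k,l,st,ce=cv2.connectedComponentsWithStats(m)
    for j in range(1,k):
        if st[j,4]>25: print(n,st[j],ce[j].round(1),px2w(n,cc,*ce[j],.15).round(4))
cv2.imwrite('pics/w4b.png',cv2.resize(im,(800,600))[:,:,::-1])
E
```

```text
el 60
16.2333 [ 0.488 -0.037  0.239] [ 0.433  0.197 -0.464  1.927  0.102  1.042  0.591]
wrist [239 172  33  38 647] [255.5 191.1] [ 0.488 -0.034  0.15 ]
top [ 351   35   44   42 1583] [373.2  56.2] [ 0.846 -0.39   0.15 ]
```

View pics/w4b.png

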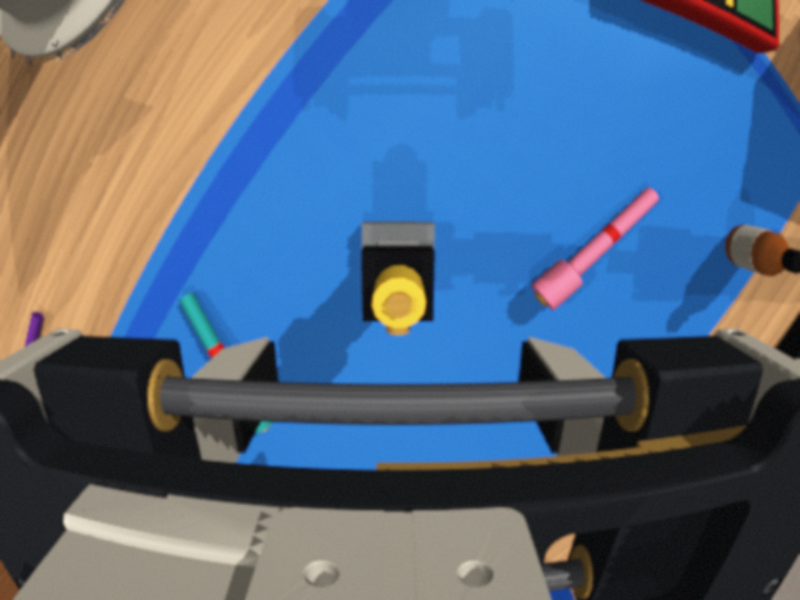

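The knob's stud is at about (398.5,304) and the clamp's top face runs over columns 361–433, rows 247–321. The stand is square to the gripper. I'll convert the stud, then grasp the knob.

```bash
python3 - <<'E'
from h import *
np.set_printoptions(precision=4,suppress=True,linewidth=150)
c=np.load('pics/w4.npy',allow_pickle=True).item(); s=1.5625
k=px2w('wrist',c,398.5/s,303.5/s,.157); cl=px2w('wrist',c,397.5/s,284/s,.112); print(k,cl,(k-cl)[:2]@d[:2])
q=manip.current_tcp_rot(); p=np.array([k[0],k[1],.1205]); q=ori(-Z,R.from_quat(q).apply([0,1,0]))
manip.servo_line([k[0],k[1],.20],q,vel=.1); manip.servo_line(p,vel=.08)
print(manip.current_force(),manip.current_tool_pos())
effector.close(f_grip=25); manip.sleep(.2)
print('gap',manip.current_finger_gap(),manip.current_gripper_force(),manip.current_force(),manip.current_clock(),manip.current_tool_pos())
ct,im=shot('scene','s5'); print(manip.current_clock())
E
```

```text
[ 0.4885 -0.0353  0.157 ] [ 0.4881 -0.0358  0.112 ] 0.00013292096305598538
[-0.2606 -0.1741  1.2345] [ 0.489  -0.0353  0.121 ]
gap 0.02951998801030553 24.9978768825531 [-1.6929 -1.5586  0.878 ] 19.2167 [ 0.4882 -0.0356  0.1204]
19.2667
```

```bash
python3 - <<'E'
from h import *
np.set_printoptions(precision=4,suppress=True,linewidth=150)
p0=manip.current_tool_pos(); f0=manip.current_force()
for dz in (.004,.015,.03,.045,.053):
    manip.servo_line(p0+Z*dz,vel=.04); manip.sleep(.15); f=manip.current_force()-f0; print(dz,f,manip.current_tool_pos()-p0)
    if f[2]<-5: print('stand lifting?'); break
print('gap',manip.current_finger_gap(),manip.current_gripper_force(),manip.current_clock())
c,im=shot('scene','s6'); c,iw=shot('wrist','w6')
i=np.hstack([cv2.resize(im[140:230,210:300],(400,400),interpolation=cv2.INTER_CUBIC),cv2.resize(iw[130:260,190:320],(400,400),interpolation=cv2.INTER_CUBIC)]); cv2.imwrite('pics/c6.png',i[:,:,::-1])
E
```

```text
0.004 [ 0.6131  0.2519 -2.8708] [-0.0001  0.      0.004 ]
0.015 [-0.0883 -0.548  -2.5094] [-0.    -0.     0.015]
0.03 [ 0.7368 -0.2121 -3.196 ] [ 0.   -0.    0.03]
0.045 [ 0.6503 -1.2531 -3.1658] [ 0.0001 -0.      0.045 ]
0.053 [ 1.0672 -0.5646 -3.5841] [0.    0.    0.053]
gap 0.0291015664798418 24.997473657131195 22.0917
```

View pics/c6.png

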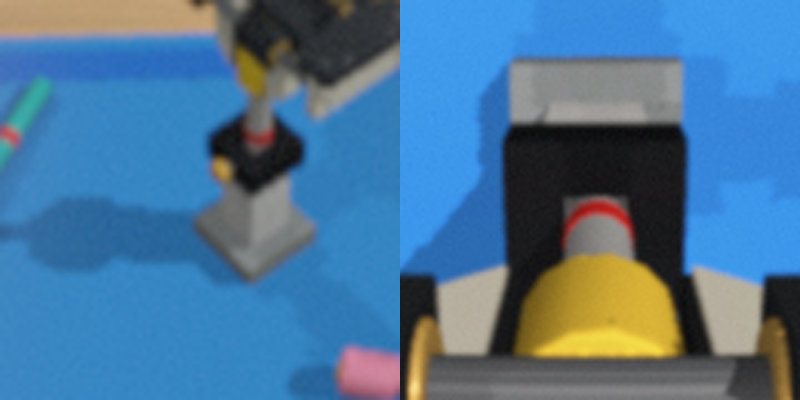

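The foot is flat and the red band shows right above the clamp in both views. I'll check its height numerically.

```bash
python3 - <<'E'
from h import *
im=cv2.imread('pics/s6.png')[:,:,::-1]; c=np.load('pics/s6.npy',allow_pickle=True).item()
f=192/np.tan(np.radians(c['vfov'])/2); Rm=R.from_quat(c['attitude'])
def pr(P): v=Rm.inv().apply(P-c['eye']); return np.array([c['cx']+f*v[0]/v[2],c['cy']+f*v[1]/v[2]])
a=np.array([.4883,-.0356,0]); n=(c['eye']-a)*[1,1,0]; n/=np.linalg.norm(n)
for z in (.112,.115,.125,.162): print(z,pr(a+n*.008+Z*z).round(1))
u=int(round(pr(a+Z*.12)[0])); 
for v in range(160,178): print(v,im[v,u-1:u+2].mean(0).round())
E
```

```text
0.112 [268.6 172.7]
0.115 [268.6 172.1]
0.125 [268.6 169.9]
0.162 [268.8 161.6]
160 [120. 109.  69.]
161 [113. 106.  85.]
162 [108. 108. 104.]
163 [110. 115. 118.]
164 [114. 116. 120.]
165 [114. 116. 116.]
166 [115. 116. 114.]
167 [117. 117. 115.]
168 [123. 111. 109.]
169 [132.  94.  92.]
170 [137.  67.  65.]
171 [129.  50.  48.]
172 [107.  59.  59.]
173 [75. 59. 59.]
174 [44. 42. 44.]
175 [30. 31. 34.]
176 [27. 28. 31.]
177 [27. 27. 31.]
```

```bash
python3 - <<'E'
from h import *
print(manip.current_finger_gap(),manip.current_clock()); print(manip.hand_in())
E
```

```text
0.029652934408734715 22.1917
the job is handed in; nothing more can be done
None
```

The job is handed in at about 22 s: the stand is upright with its foot flat, and the gripper holds the knob with the post drawn 53 mm, so the whole red band shows just above the clamp; I saw no contact with anything else.

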